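Lock the display bonding clamp with its T-key

TASK

Clamp the phone display for bonding: swing the clamp arm over it against its stop, then pass the T-key from its stand down through the slot in the arm and into the socket beneath. Press the key down gently until you feel it bottom, turn it a quarter turn either way, ease it up into its lock and let go, so that it holds the arm down on the display. Leave the display and the other tools where they are, and do not force the key.

Things in the scene. Friction and masses are not known exactly. Their poses are not given: they have to be found in the camera images.
- fixture: Blue bonding fixture fixed to the bench: base 160 x 190 x 12 mm, origin at the centre of its underside, z up. The display lies in the middle, long side along x. In this frame the arm's post (81 mm tall) stands at (20, 66) mm, the lock socket at (20, -66) mm; closed, the arm runs from one to the other along -y.
- socket (a point): On the axis of the steel lock socket, 35 mm above the fixture's underside, fixture's axes. Slot 28.4 mm along x, 10.4 mm wide, in a 5 mm top plate; under the plate a lock notch, 3.5 mm high and 11 mm wide, lies crosswise along y. The socket is screwed up or down to suit the work: its real top is up to 5 mm above or below this point (not measured), its floor always 16.5 mm below its top.
- pivot (a point): Point on the vertical axis of the clamp arm's hinge, at the height of the arm's upper face at rest (63 mm above the underside of the fixture).
- clamp_arm (a joint): Swing of the grey clamp arm about its post, rad: 0 closed over the display against its stop (arm along the fixture's -y); it grows as the arm swings clockwise seen from above (to the fixture's -x side). Stiff enough to stay where it is left (0.06 N m).
- clamp_knob (a point): Centre of the black knurled knob on the middle of the clamp arm, 22 mm across and 26 mm tall above the arm's upper face, 66 mm from the hinge axis; this point is 16 mm above the arm's upper face. Pinch it from above to swing the arm. The arm is 8 mm thick and 26 mm wide; its end, 46 x 44 mm, carries the slot.
- clamp_slot (a point): Centre of the slot in the end of the arm, at the arm's upper face, 132 mm from the hinge axis; the slot is 29 mm long across the arm (along the fixture's x when closed) and 11 mm wide, over the socket when the arm is closed. Axes of the arm: -y points from hinge to slot.
- press_travel (a joint): How far the arm is pressed down on its sprung post, m: 0 at rest, up to 0.024. The springs of post and pressing foot push back with 2 N at first, and up to 10.5 N at the socket's floor. Locked, the arm stays 3 to 14 mm down; under load the collar beds up to 3 mm into the arm.
- key_grip (a point): Centre of the T-key's red flat handle: 30 mm along the key's x, 10 mm thick along y, 28 mm tall; z up. The key is 74 mm long, this point 60 mm above its tip. From the tip: T-head 26 x 8 x 6 mm, long along x like the handle, slightly stepped in at its foot; shank 7 mm across; collar 26 mm across, underside 28 mm above the tip, which presses on the arm; neck 10 mm across.
- key_tip (a point): Centre of the underside of the T-head of the key, with the key's axes.
- key_stand: Wooden block 56 x 44 x 36 mm (foot 60 x 48 mm) fixed to the bench, origin at the centre of its underside; the key stands upright in a slot in its top, 29 mm along x by 11 mm, collar resting on the block. Lifted 30 mm straight up it is clear.
- phone_center (a point): Centre of the phone display (146 x 70 x 3 mm) lying loose between the white stops of the fixture, face down, 15.5 mm above the fixture's underside; a small flex tail stands up at one long edge.
- loupe_center (a point): Centre of a loose black loupe, 34 mm across and 36 mm tall, standing near the work.
- flux_tin_center (a point): Centre of a loose round flux tin, 44 mm across and 22 mm tall.
- bit_capsule_center (a point): Half-way up a loose black and white bit capsule, 16 x 16 x 54 mm, standing upright.
- t_key: The T-key as a whole, origin at the tip, about 0.04 kg. Inside the socket its head can turn only in the lowest 2 mm above the floor; higher up it strikes the sides of the lock notch. The floor is a firm stop of hard rubber: feel for it. Turned 90 degrees and eased up, the head rises 3.5 to 5.5 mm into the notch and is locked, held there by the arm's springs.
- phone: The phone display as a whole, origin under the middle of its outline with the flex tail; see phone_center.
Mind the look-alikes: they are no part of the job. There is more than one size of the t_key; the job needs the middle-sized.

How it is judged (in metres and radians):
On the way, in this order (a step that is already met when the one before it is completed fails the run):
1. the clamp arm is swung over the display against its stop (value of joint clamp_arm below 0.035 rad), for 0.2 s.
2. the T-head is through the arm's slot and down inside the socket (value of joint clamp_arm below 0.035 rad and horizontal distance between key_tip and socket below 0.005 m and z of key_tip in the frame of fixture below 0.0305 m), for 0.1 s.
At the end, for the whole second after the job is handed in: Arm closed (0.035 rad) and held 2 mm or more down; key released, at rest, upright (0.08 rad), within 4 mm of the socket's axis, tip under 30.5 mm above the fixture's underside, key x within 0.125 rad of the fixture's y; display within 6 mm, loupe, tin and capsule within 20 mm of their starts (value of joint clamp_arm below 0.035 rad and value of joint press_travel above 0.002 m and horizontal distance between key_tip and socket below 0.004 m and z of key_tip in the frame of fixture below 0.0305 m and angle between the x axis of key_grip and the y axis of fixture, either way round below 0.125 rad and angle between key_grip's own z axis and vertical below 0.08 rad and velocity of joint press_travel below 0.01 m/s and angular speed of t_key below 0.1 rad/s and distance of phone_center from where it was at the start of the episode below 0.006 m and distance of each of loupe_center, flux_tin_center, bit_capsule_center from where it was at the start of the episode below 0.02 m); the robot touches nothing.
It fails at once if the key is forced: more than 35 N between key and fixture (contact force between t_key and fixture above 35 N).
It fails at once if the display is shifted by more than 6 mm (distance of phone_center from where it was at the start of the episode above 0.006 m).
It fails at once if the display is touched by the fingers (contact force between the fingers and phone above 1 N).
It fails at once if the loupe, the flux tin or the bit capsule is moved by more than 20 mm (distance of any of loupe_center, flux_tin_center, bit_capsule_center from where it was at the start of the episode above 0.02 m).
It also fails if it takes over 61 s, if anything falls off the work surface, if the arm or the gripper's body presses on something with over 40 N, if the wrist force passes 120 N, or if a joint passes its speed limit or range.

ROBOT

A 7-joint arm with a two-finger parallel gripper is mounted at the origin on a cart in front of the work surface, level with it; the furniture and walls round the work are solid. World frame = base frame: x ahead of the robot, y to its left, z up, the work surface at z = 0. Lengths are in mm, angles in degrees, forces in N, time in s.
With the tool pointing down it reaches from about 425 to 800 mm from the base axis. Payload 8.3 kg.
Tool frame: the origin (TCP) lies at the very end of the fingers, on their centre line; the grasp point (between the pads) lies 19 mm behind it; z points along the fingers, y is the line along which they close (so a half turn about z gives the same grasp; the last joint's range is limited). The gripper opens to 85 mm and grips with 20 to 120 N. Pads are 22 mm wide; open, the fingers measure 114 mm over their backs; the gripper's body (76 mm by 85 mm) begins 54 mm behind the grasp point. The pads swing forward as they close: fully open they stand 13 mm farther back than shut.
Start: joints at [-75.797, 21.967, 0.94, 78.501, -0.361, 79.538, -2.664], TCP at [191.086, 595.054, 231.279] pointing down, gripper open.
Joint ranges: [-169.22, 169.22], [-14.56, 117.87], [-87.37, 89.26], [10.42, 133.3], [-82.24, 262.24], [0.94, 117.77], [-172.7, 172.7]. Speed limits (degrees/s): [136.94, 136.94, 172.46, 172.46, 180, 180, 180].

INTERFACE

Orientations are given as a 3x3 rotation matrix whose columns are the frame's x, y, z axes.
In Python, from workcell import arm gives the robot as it stands.
- The arm moves only by the shell command python3 -m creep 'ROWS'. ROWS is JSON, a list of rows, each an object of numbers: "x", "y", "z": the shift along the tool's x, y, z each as a share of 0.05 m, from -1 to 1; "wx", "wy", "wz": the turn, a rotation vector about the tool's x, y, z each as a share of 0.1 rad, from -1 to 1; "hand": the opening, from 0 (shut) to 1 (fully open). In form: [{"x": .., "y": .., "z": .., "wx": .., "wy": .., "wz": .., "hand": ..}, ...]. A call has 1 to 8 rows; each row shifts and turns the commanded pose from where the row before left it, along the tool's axes as they then stand; what a row does not reach is not made up. A row lasts 1/8 s, in which the tool goes at most 62.5 mm and 10.7 degrees, less where a joint would pass 70% of its speed; a pose out of reach is approached as far as the arm can. A call with a number of a shift or a turn outside -1 to 1 is refused whole. A call with a gripper value outside its range is refused whole. The fingers move at their own pace and stop on an object; the grip force is fixed at half the most. Time passes only in rows, so rows that do not move let the fingers close. It gives the time, the measured TCP pose, the force, the opening and the grip force at its end, in the units of the state.
- arm.observe(): the state, without advancing time (a new reading comes with each control period).
- arm.camera(name): name is "scene" or "top" or "wrist"; returns a dict with "image" (384x512x3 uint8, red, green, blue), "K" (3x3 intrinsics, pixels), "k1" (the pictures are not rectified: a ray, as slopes to the right and down, at radius r is drawn at 1 + k1 r^2 times it, then the intrinsics apply), "extrinsics" (4x4, takes a point from camera to world coordinates). Camera axes: x right, y down, z forward; pixel columns grow to the right and rows downward; lengths in mm; the calibration is good to about 2 mm. A picture is of the moment at which its call begins. There is no depth.
- arm.job_done(): hands the job in; it is judged then, once.
Trained networks look in a picture, given as the dict that the camera call returned (one of the last four; its "shot" number tells which), for a name from the list of things; names that differ only in an ending like _2 or _b are one class to them, and where a whole thing is asked for, a point or a joint stands for the part that bears it (a point fixed in the world has none). Each returns a list of dicts, best first, with "p" (0 to 1); they miss things now and then, are a little off and sometimes report something else, mostly with a low value. They report only what shows in the picture. A call takes as long as a camera call. They do not tell look-alikes from the thing itself.
- arm.look_for(picture, thing): "box" ([centre column, centre row, width, height] in pixels, round what is visible of it).
- arm.regions_of(picture, thing): "region" (384x512 bool, what is visible of it) and "box" ([centre column, centre row, width, height] in pixels, round what is visible of it).
- arm.spot_point(picture, thing): "point" ([column, row] in pixels: a listed point, or the origin of a listed thing).
The state is a dict: "t": time; "joints": joint angles; "joint_vel": joint speeds; "effort": joint torques, N m; "ee_pos": TCP position; "tcp_rot": TCP orientation; "contact_force": force on the tool from outside, world axes, zero at the start; "moment": the same for the moment, N m; "width": finger opening in mm; "grip_force": force on a finger pad.
Only numpy, scipy, OpenCV 4.12 (cv2) and the standard library are available. Lean on these libraries where they do the work, as an engineer would, in place of code of your own. Each camera call takes 0.05 s, during which the arm holds its last target. There are 200 camera calls.

## Working session

There is one attempt and no reset: what is moved stays moved. The work goes in short steps, Python scripts to look and compute and a shell command to move; the robot and the scene stay as the last step left them, time stands still between calls to the robot, and variables do not carry over. Pictures are saved under pics/ and viewed, at most 10 in all, crops included, and the job is handed in when it is done.

```bash
ls; mkdir -p pics
cat > h.py <<'E'
import numpy as np, cv2, json
from workcell import arm
def ray(p,pt):
    K=np.array(p["K"]);k=p["k1"];E=np.array(p["extrinsics"])
    d=np.array([(pt[0]-K[0,2])/K[0,0],(pt[1]-K[1,2])/K[1,1]]);u=d.copy()
    for _ in range(30): u=d/(1+k*(u@u))
    v=E[:3,:3]@np.array([u[0],u[1],1]);return E[:3,3],v/np.linalg.norm(v)
def atz(p,pt,z):
    o,v=ray(p,pt);return o+v*(z-o[2])/v[2]
def proj(p,X):
    K=np.array(p["K"]);E=np.array(p["extrinsics"])
    c=E[:3,:3].T@(np.array(X,float)-E[:3,3]);u=c[:2]/c[2];u=u*(1+p["k1"]*(u@u))
    return np.array([K[0,0]*u[0]+K[0,2],K[1,1]*u[1]+K[1,2]])
def tri(rs):
    A=np.zeros((3,3));b=np.zeros(3)
    for o,v in rs:
        P=np.eye(3)-np.outer(v,v);A+=P;b+=P@o
    X=np.linalg.solve(A,b)
    return X,[float(np.linalg.norm((np.eye(3)-np.outer(v,v))@(X-o))) for o,v in rs]
E
python3 - <<'E'
from h import *
P={n:arm.camera(n) for n in("scene","top","wrist")}
for n in P: print(n,np.round(P[n]["extrinsics"],2).tolist(),np.round(P[n]["K"],1).tolist(),P[n]["k1"])
im=np.vstack([P["scene"]["image"],P["top"]["image"]])
cv2.imwrite("pics/a.png",P["scene"]["image"][:,:,::-1]);cv2.imwrite("pics/b.png",P["top"]["image"][:,:,::-1])
for t in ["fixture","socket","pivot","clamp_knob","clamp_slot","key_grip","key_tip","key_stand","phone_center","loupe_center","flux_tin_center","bit_capsule_center"]:
  for n in P:
    print(t,n,[(np.round(r["point"],1).tolist(),round(r["p"],2)) for r in arm.spot_point(P[n],t)][:5])
print(arm.observe())
E
```

```text
pics
scene [[-0.56, -0.37, 0.74, -167.0], [-0.83, 0.26, -0.49, 563.75], [-0.01, -0.89, -0.46, 478.76], [0.0, 0.0, 0.0, 1.0]] [[490.0, 0.0, 262.5], [0.0, 490.0, 190.1], [0.0, 0.0, 1.0]] -0.11091874266645405
top [[0.01, -1.0, 0.06, 409.63], [-1.0, -0.01, -0.01, 147.48], [0.01, -0.06, -1.0, 1091.28], [0.0, 0.0, 0.0, 1.0]] [[431.1, 0.0, 251.9], [0.0, 431.1, 194.4], [0.0, 0.0, 1.0]] 0.01438526150958394
wrist [[0.3, 0.92, 0.26, 126.14], [0.95, -0.29, -0.08, 616.65], [-0.0, 0.27, -0.96, 373.98], [0.0, 0.0, 0.0, 1.0]] [[309.0, 0.0, 261.7], [0.0, 309.0, 194.6], [0.0, 0.0, 1.0]] 0.016210953659008025
fixture scene [([185.3, 232.6], 0.6)]
fixture top [([204.5, 164.6], 0.82)]
fixture wrist []
socket scene [([204.2, 198.3], 0.84)]
socket top [([228.0, 153.7], 0.9)]
socket wrist []
pivot scene [([145.3, 211.2], 0.66)]
pivot top [([170.7, 160.7], 0.92)]
pivot wrist []
clamp_knob scene [([178.7, 206.1], 0.97), ([305.2, 207.6], 0.67)]
clamp_knob top []
clamp_knob wrist []
clamp_slot scene [([214.4, 220.4], 0.68), ([203.6, 198.9], 0.66)]
clamp_slot top [([207.2, 201.9], 0.92), ([200.2, 163.1], 0.73)]
c
[... 1110 characters left out ...]
66433094]), 'joint_vel': array([ 0.02050713, -0.08599058, -0.02780502,  0.07101125,  0.04691704,
       -0.06657189,  0.05531715]), 'effort': array([ 1.56828778e-04, -6.27327704e+01,  8.42885636e-01, -3.72075891e+01,
        1.65297644e-02,  2.89641619e-03,  1.09649514e-05]), 'ee_pos': array([191.09040835, 595.06350577, 231.29170755]), 'tcp_rot': array([[-9.52101683e-01,  3.05781589e-01, -7.15341253e-05],
       [ 3.05781590e-01,  9.52101685e-01, -4.27263516e-06],
       [ 6.68012681e-05, -2.59418017e-05, -9.99999997e-01]]), 'contact_force': array([ 0.52038576, -0.76992117,  0.12666073]), 'moment': array([ 0.00125217, -0.00428779, -0.00623912]), 'grip_force': 0.0, 'width': 85.70032684814694}
```

Run:
```python
import cv2
a=cv2.imread("pics/a.png");b=cv2.imread("pics/b.png")
c=cv2.resize(a[130:330,110:376],(800,600),interpolation=cv2.INTER_CUBIC)
d=cv2.resize(b[110:260,140:340],(800,600),interpolation=cv2.INTER_CUBIC)
cv2.imwrite("pics/a2.png",c);cv2.imwrite("pics/b2.png",d)
```

```text
(no output)
```

View pics/a2.png

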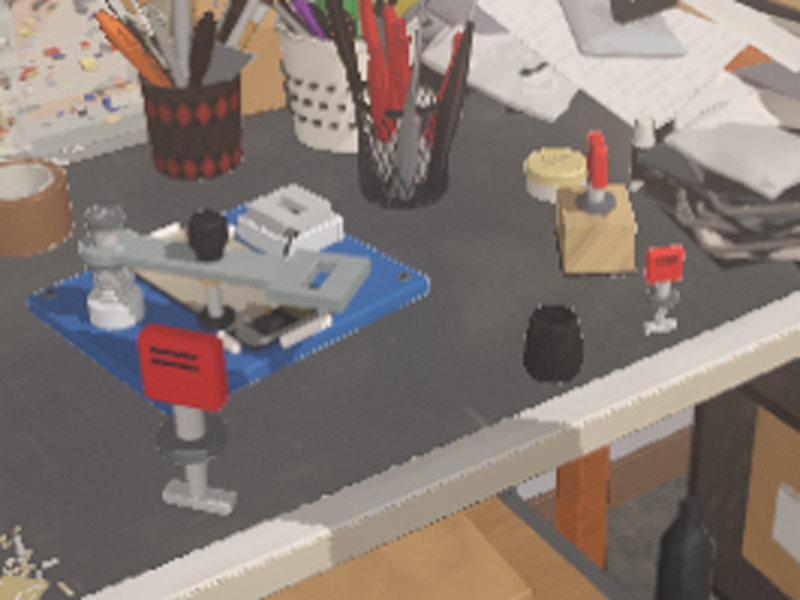

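View pics/b2.png

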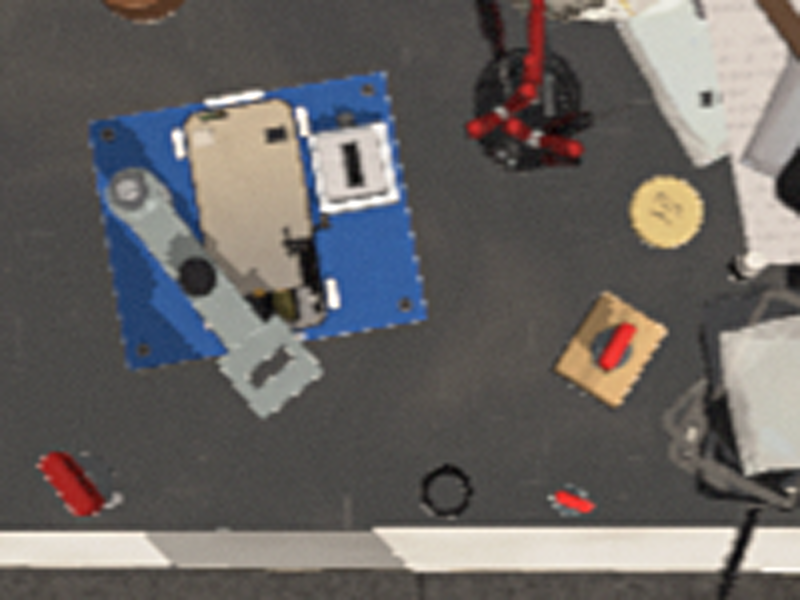

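Candidates for the key: big one lying/standing free at scene (171,252), small one at scene (330,216), and the middle one in the wooden stand at scene (308,185) / top (296,197). I choose the one in the stand, as described. Flux tin at top (305,163), loupe at top (251,232), capsule at top (326,176). The arm is open at roughly 45° to the fixture's -x side.

Run:
```python
from h import *
S=arm.camera("scene");T=arm.camera("top")
def two(n,a,b): X,r=tri([ray(S,a),ray(T,b)]);print(n,X.round(1),np.round(r,1))
two("pivot",(145.3,211.2),(170.7,160.7));two("socket",(204.2,198.3),(228,153.7))
two("slot",(214.4,220.4),(207.2,201.9));two("knob",(178.7,206.1),(140+197/4,110+272/4))
two("grip",(307.6,184.7),(296.2,196.7));two("stand",(305.9,213.3),(289.2,197.6))
print("z-top: piv",atz(T,(170.7,160.7),63).round(1),"sock",atz(T,(228,153.7),35).round(1),"slot",atz(T,(207.2,201.9),63).round(1),"phone",atz(T,(200.5,164.8),15.5))
two("phone",(186,224.9),(200.5,164.8));
# stand top corners in top crop coordinates (x4), z=36
for c in [(607,292),(667,332),(617,407),(556,368)]: print("standcorner",atz(T,(140+c[0]/4,110+c[1]/4),36 if c[1]<400 else 36).round(1))
for c in [(635,328),(604,366)]: print("handle ends",atz(T,(140+c[0]/4,110+c[1]/4),82).round(1))
for c,z in [((447,490),36),((668,212),22),((572,500),50),((745,265),54),((70,485),90)]: print("others",atz(T,(140+c[0]/4,110+c[1]/4),z).round(1))
for c in [(90,120),(385,72),(427,320),(130,370)]: print("fixcorner",atz(T,(140+c[0]/4,110+c[1]/4),12).round(1))
```

```text
pivot [554.6 331.   64.5] [2.3 2.3]
socket [579.4 199.7  37.9] [2.5 2.5]
slot [458.  245.   63.9] [0.6 0.6]
knob [512.4 284.9  79. ] [1.3 1.3]
grip [473.5  33.9  62.6] [2.3 2.3]
stand [472.2  41.8   3.3] [1.6 1.6]
z-top: piv [555.9 333.4  63. ] sock [578.6 197.7  35. ] slot [457.7 244.6  63. ] phone [552.98446538 267.20785604  15.5       ]
phone [550.5 262.8  15.5] [5. 5.]
standcorner [507.3  40.1  36. ]
standcorner [483.    3.1  36. ]
standcorner [436.7  33.8  36. ]
standcorner [460.2  71.3  36. ]
handle ends [482.   28.3  82. ]
handle ends [459.5  46.4  82. ]
others [385.2 137.5  36. ]
others [559.1   0.6  22. ]
others [380.1  62.3  50. ]
others [522.8 -41.6  54. ]
others [387.7 355.6  90. ]
fixcorner [615.5 364.3  12. ]
fixcorner [648.1 178.6  12. ]
fixcorner [490.9 150.7  12. ]
fixcorner [457.9 336.   12. ]
```

```bash
python3 -m creep '[{"x":-0.79,"y":-0.41,"hand":1},{"x":-0.79,"y":-0.41,"hand":1},{"x":-0.79,"y":-0.41,"hand":1},{"x":-0.79,"y":-0.41,"hand":1},{"x":-0.79,"y":-0.41,"hand":1}]' && python3 -m creep '[{"x":-0.79,"y":-0.41,"hand":1},{"x":-0.79,"y":-0.41,"hand":1},{"x":-0.79,"y":-0.41,"hand":1},{"x":-0.79,"y":-0.41,"hand":1},{"x":-0.79,"y":-0.41,"hand":1}]' && python3 -m creep '[{"wz":1,"hand":1},{"wz":1,"hand":1},{"wz":1,"hand":1},{"wz":1,"hand":1},{"wz":1,"hand":1},{"wz":1,"hand":1},{"wz":1,"hand":1},{"wz":1,"hand":1}]' && python3 -m creep '[{"wz":1,"hand":1},{"wz":1,"hand":1},{"wz":1,"hand":1},{"wz":1,"hand":1},{"wz":1,"hand":0.5},{"wz":1,"hand":0.5},{"wz":1,"hand":0.5},{"wz":1,"hand":0.5}]' && python3 -m creep '[{"wz":1,"hand":0.5},{"wz":1,"hand":0.5},{"wz":1,"hand":0.5},{"wz":1,"hand":0.5},{"wz":1,"hand":0.5}]'
python3 - <<'E'
from h import *
W=arm.camera("wrist");cv2.imwrite("pics/w1.png",W["image"][:,:,::-1])
np.save("w1.npy",{k:W[k] for k in W if k!="image"},allow_pickle=True)
for t,z in [("socket",35),("pivot",63),("clamp_knob",79),("clamp_slot",63)]:
    for r in arm.spot_point(W,t)[:2]: print(t,np.round(r["point"],1),round(r["p"],2),atz(W,r["point"],z).round(1))
o=arm.observe();print(o["t"],o["ee_pos"],o["tcp_rot"].round(3).tolist())
E
```

```text
schema error: expected keys x, y, z, wx, wy, wz, hand
```

```bash
python3 -m creep '[{"x":-0.79,"y":-0.41,"z":0,"wx":0,"wy":0,"wz":0,"hand":1},{"x":-0.79,"y":-0.41,"z":0,"wx":0,"wy":0,"wz":0,"hand":1},{"x":-0.79,"y":-0.41,"z":0,"wx":0,"wy":0,"wz":0,"hand":1},{"x":-0.79,"y":-0.41,"z":0,"wx":0,"wy":0,"wz":0,"hand":1},{"x":-0.79,"y":-0.41,"z":0,"wx":0,"wy":0,"wz":0,"hand":1}]' && python3 -m creep '[{"x":-0.79,"y":-0.41,"z":0,"wx":0,"wy":0,"wz":0,"hand":1},{"x":-0.79,"y":-0.41,"z":0,"wx":0,"wy":0,"wz":0,"hand":1},{"x":-0.79,"y":-0.41,"z":0,"wx":0,"wy":0,"wz":0,"hand":1},{"x":-0.79,"y":-0.41,"z":0,"wx":0,"wy":0,"wz":0,"hand":1},{"x":-0.79,"y":-0.41,"z":0,"wx":0,"wy":0,"wz":0,"hand":1}]' && python3 -m creep '[{"x":0,"y":0,"z":0,"wx":0,"wy":0,"wz":1,"hand":1},{"x":0,"y":0,"z":0,"wx":0,"wy":0,"wz":1,"hand":1},{"x":0,"y":0,"z":0,"wx":0,"wy":0,"wz":1,"hand":1},{"x":0,"y":0,"z":0,"wx":0,"wy":0,"wz":1,"hand":1},{"x":0,"y":0,"z":0,"wx":0,"wy":0,"wz":1,"hand":1},{"x":0,"y":0,"z":0,"wx":0,"wy":0,"wz":1,"hand":1},{"x":0,"y":0,"z":0,"wx":0,"wy":0,"wz":1,"hand":1}]' && python3 -m creep '[{"x":0,"y":0,"z":0,"wx":0,"wy":0,"wz":1,"hand":1},{"x":0,"y":0,"z":0,"wx":0,"wy":0,"wz":1,"hand":1},{"x":0,"y":0,"z":0,"wx":0,"wy":0,"wz":1,"hand":1},{"x":0,"y":0,"z":0,"wx":0,"wy":0,"wz":1,"hand":1},{"x":0,"y":0,"z":0,"wx":0,"wy":0,"wz":1,"hand":1},{"x":0,"y":0,"z":0,"wx":0,"wy":0,"wz":1,"hand":1},{"x":0,"y":0,"z":0,"wx":0,"wy":0,"wz":1,"hand":1}]' && python3 -m creep '[{"x":0,"y":0,"z":0,"wx":0,"wy":0,"wz":1,"hand":0.5},{"x":0,"y":0,"z":0,"wx":0,"wy":0,"wz":1,"hand":0.5},{"x":0,"y":0,"z":0,"wx":0,"wy":0,"wz":1,"hand":0.5},{"x":0,"y":0,"z":0,"wx":0,"wy":0,"wz":1,"hand":0.5},{"x":0,"y":0,"z":0,"wx":0,"wy":0,"wz":1,"hand":0.5},{"x":0,"y":0,"z":0,"wx":0,"wy":0,"wz":1,"hand":0.5},{"x":0,"y":0,"z":0,"wx":0,"wy":0,"wz":1,"hand":0.5}]'
python3 - <<'E'
from h import *
W=arm.camera("wrist");cv2.imwrite("pics/w1.png",W["image"][:,:,::-1])
np.save("w1.npy",{k:W[k] for k in W if k!="image"},allow_pickle=True)
for t,z in [("socket",35),("pivot",63),("clamp_knob",79),("clamp_slot",63)]:
    for r in arm.spot_point(W,t)[:2]: print(t,np.round(r["point"],1),round(r["p"],2),atz(W,r["point"],z).round(1))
o=arm.observe();print(o["t"],o["ee_pos"],o["tcp_rot"].round(3).tolist())
E
```

```text
t: 2.68
ee_pos: [348.8, 436.0, 231.5]
tcp_rot: [[-0.952, 0.306, 0.0], [0.306, 0.952, 0.0], [-0.0, 0.0, -1.0]]
contact_force: [0.7, 0.6, -0.3]
width: 85.4
grip_force: 0.0
t: 3.3
ee_pos: [505.4, 278.1, 231.5]
tcp_rot: [[-0.952, 0.306, 0.0], [0.306, 0.952, 0.0], [-0.0, 0.0, -1.0]]
contact_force: [-0.3, 0.9, -1.0]
width: 85.6
grip_force: 0.0
t: 4.18
ee_pos: [504.5, 279.1, 231.3]
tcp_rot: [[-0.528, 0.849, 0.0], [0.849, 0.528, 0.0], [0.0, 0.0, -1.0]]
contact_force: [0.6, -1.0, 0.3]
width: 85.8
grip_force: 0.0
t: 5.05
ee_pos: [504.5, 279.2, 231.4]
tcp_rot: [[0.143, 0.99, 0.0], [0.99, -0.143, 0.0], [0.0, 0.0, -1.0]]
contact_force: [0.8, 0.0, -0.0]
width: 85.6
grip_force: 0.0
t: 5.92
ee_pos: [504.4, 279.2, 231.4]
tcp_rot: [[0.747, 0.665, -0.0], [0.665, -0.747, 0.0], [0.0, -0.0, -1.0]]
contact_force: [-0.9, 0.5, 0.3]
width: 42.6
grip_force: 0.0
socket [364.1 169.7] 0.74 [582.  195.7  35. ]
pivot [263.7 100.6] 0.9 [561.8 328.3  63. ]
clamp_knob [260.  169.9] 0.57 [511.1 287.8  79. ]
clamp_knob [302.9 148.7] 0.5 [553.8 270.9  79. ]
clamp_slot [259.2 228.2] 0.71 [460.2 243.7  63. ]
6.175 [504.4706305 279.1501438 231.2938591] [[0.743, 0.669, -0.0], [0.669, -0.743, 0.0], [-0.0, -0.0, -1.0]]
```

View pics/w1.png

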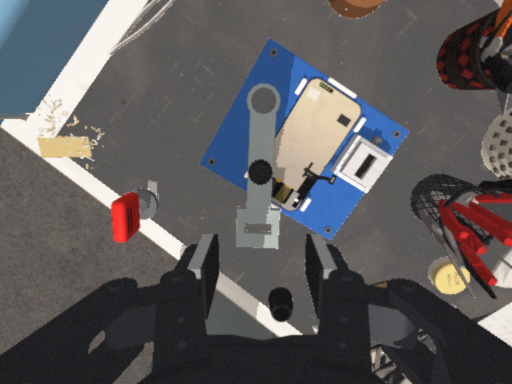

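The wrist view shows the post at (263,98), knob at (260,172), arm slot at (258,228) and the socket slot at (366,166); the pivot–slot distance measured is 132 mm as it must be. Going down on the knob.

```bash
python3 -m creep '[{"x":0.2,"y":-0.03,"z":0.8,"wx":0,"wy":0,"wz":0,"hand":0.5},{"x":0,"y":0,"z":0.8,"wx":0,"wy":0,"wz":0,"hand":0.5},{"x":0,"y":0,"z":0.8,"wx":0,"wy":0,"wz":0,"hand":0.5},{"x":0,"y":0,"z":0.5,"wx":0,"wy":0,"wz":0,"hand":0.5},{"x":0,"y":0,"z":0.38,"wx":0,"wy":0,"wz":0,"hand":0.5},{"x":0,"y":0,"z":0,"wx":0,"wy":0,"wz":0,"hand":0.5}]' && python3 -m creep '[{"x":0,"y":0,"z":0,"wx":0,"wy":0,"wz":0,"hand":0},{"x":0,"y":0,"z":0,"wx":0,"wy":0,"wz":0,"hand":0},{"x":0,"y":0,"z":0,"wx":0,"wy":0,"wz":0,"hand":0},{"x":0,"y":0,"z":0,"wx":0,"wy":0,"wz":0,"hand":0}]'
python3 - <<'E'
from h import *
W=arm.camera("wrist")
for t,z in [("socket",35),("pivot",63),("clamp_slot",63)]:
    for r in arm.spot_point(W,t)[:1]: print(t,np.round(r["point"],1),round(r["p"],2),atz(W,r["point"],z).round(1))
o=arm.observe();print(o["t"],o["ee_pos"],o["moment"],o["width"])
E
```

```text
t: 6.92
ee_pos: [510.2, 286.5, 66.1]
tcp_rot: [[0.744, 0.668, -0.002], [0.668, -0.744, -0.001], [-0.002, -0.0, -1.0]]
contact_force: [-0.4, 0.3, 0.1]
width: 42.5
grip_force: 0.0
t: 7.42
ee_pos: [511.5, 287.3, 68.0]
tcp_rot: [[0.745, 0.668, 0.001], [0.668, -0.745, 0.001], [0.002, 0.0, -1.0]]
contact_force: [0.6, 0.1, 2.1]
width: 19.5
grip_force: 58.6
socket [451.1 234. ] 0.94 [584.8 197.6  35. ]
pivot [267.9 116.4] 0.89 [561.8 328.9  63. ]
clamp_slot [257.3 352.2] 0.74 [459.3 244.1  63. ]
7.625 [511.47227497 287.20949771  67.6733859 ] [ 0.24477231 -0.48654132  0.05626334] 19.462009823754354
```

```bash
python3 -m creep '[{"x":0.007,"y":0.132,"z":0,"wx":0,"wy":0,"wz":-1,"hand":0},{"x":0.007,"y":0.132,"z":0,"wx":0,"wy":0,"wz":-1,"hand":0},{"x":0.007,"y":0.132,"z":0,"wx":0,"wy":0,"wz":-1,"hand":0},{"x":0.007,"y":0.132,"z":0,"wx":0,"wy":0,"wz":-1,"hand":0},{"x":0.007,"y":0.132,"z":0,"wx":0,"wy":0,"wz":-1,"hand":0}]' && python3 -m creep '[{"x":0.007,"y":0.132,"z":0,"wx":0,"wy":0,"wz":-1,"hand":0},{"x":0.007,"y":0.132,"z":0,"wx":0,"wy":0,"wz":-1,"hand":0},{"x":0.007,"y":0.132,"z":0,"wx":0,"wy":0,"wz":-1,"hand":0},{"x":0.007,"y":0.132,"z":0,"wx":0,"wy":0,"wz":-1,"hand":0},{"x":0,"y":0,"z":0,"wx":0,"wy":0,"wz":0,"hand":0}]'
python3 - <<'E'
from h import *
W=arm.camera("wrist");T=arm.camera("top")
for t,z in [("socket",35),("pivot",63),("clamp_slot",63)]:
  for n,c in(("w",W),("t",T)):
    for r in arm.spot_point(c,t)[:1]: print(t,n,np.round(r["point"],1),round(r["p"],2),atz(c,r["point"],z).round(1))
o=arm.observe();print(o["t"],o["ee_pos"],o["contact_force"],o["moment"],o["width"])
E
```

```text
t: 8.25
ee_pos: [537.4, 268.3, 66.8]
tcp_rot: [[0.33, 0.944, -0.002], [0.944, -0.33, -0.001], [-0.002, -0.002, -1.0]]
contact_force: [-1.5, -1.2, 1.8]
width: 19.2
grip_force: 58.6
t: 8.88
ee_pos: [563.3, 263.7, 66.4]
tcp_rot: [[-0.059, 0.998, -0.003], [0.998, 0.059, -0.002], [-0.002, -0.003, -1.0]]
contact_force: [-3.0, -4.4, 3.1]
width: 19.5
grip_force: 58.5
socket w [291.  322.6] 0.77 [587.1 196.7  35. ]
socket t [229.3 151.9] 0.63 [583.1 194.5  35. ]
pivot w [264.5 120.5] 0.76 [561.2 327.3  63. ]
pivot t [293.7 198.2] 0.44 [468.3  38.1  63. ]
clamp_slot w [261.  349.9] 0.71 [567.2 199.2  63. ]
clamp_slot t [227.9 155. ] 0.69 [571.  196.5  63. ]
9.275 [563.11893304 263.73795105  66.56663327] [-2.66881999 -4.18897613  1.99283489] [-0.95409471  0.66520571  0.23523803] 19.386912954775447
```

```bash
python3 -m creep '[{"x":0.002,"y":0.066,"z":0,"wx":0,"wy":0,"wz":-0.5,"hand":0},{"x":0.002,"y":0.066,"z":0,"wx":0,"wy":0,"wz":-0.5,"hand":0},{"x":0,"y":0,"z":0,"wx":0,"wy":0,"wz":0,"hand":0}]' && python3 -m creep '[{"x":0,"y":0.03,"z":0,"wx":0,"wy":0,"wz":-0.22,"hand":0},{"x":0,"y":0,"z":0,"wx":0,"wy":0,"wz":0,"hand":0}]' && python3 -m creep '[{"x":0,"y":0.03,"z":0,"wx":0,"wy":0,"wz":-0.22,"hand":0},{"x":0,"y":0,"z":0,"wx":0,"wy":0,"wz":0,"hand":0}]'
```

```text
t: 9.65
ee_pos: [569.7, 264.3, 66.4]
tcp_rot: [[-0.157, 0.988, -0.003], [0.988, 0.157, -0.003], [-0.002, -0.003, -1.0]]
contact_force: [-3.0, -4.7, 2.2]
width: 19.2
grip_force: 58.5
t: 9.9
ee_pos: [571.0, 264.4, 66.4]
tcp_rot: [[-0.178, 0.984, -0.003], [0.984, 0.178, -0.003], [-0.002, -0.004, -1.0]]
contact_force: [-4.7, -4.6, 2.2]
width: 19.4
grip_force: 58.6
t: 10.15
ee_pos: [572.4, 264.7, 66.4]
tcp_rot: [[-0.2, 0.98, -0.003], [0.98, 0.2, -0.003], [-0.002, -0.004, -1.0]]
contact_force: [-4.0, -5.4, 2.4]
width: 19.5
grip_force: 58.6
```

```bash
for i in 1; do python3 -m creep '[{"x":0,"y":0.03,"z":0,"wx":0,"wy":0,"wz":0,"hand":0},{"x":0,"y":0,"z":0,"wx":0,"wy":0,"wz":0,"hand":0}]' | grep -E "ee_pos|contact"; python3 -m creep '[{"x":0,"y":0.03,"z":0,"wx":0,"wy":0,"wz":0,"hand":0},{"x":0,"y":0,"z":0,"wx":0,"wy":0,"wz":0,"hand":0}]' | grep -E "ee_pos|contact"; python3 -m creep '[{"x":0,"y":0.03,"z":0,"wx":0,"wy":0,"wz":0,"hand":0},{"x":0,"y":0,"z":0,"wx":0,"wy":0,"wz":0,"hand":0}]' | grep -E "ee_pos|contact"; done; python3 -c "
from h import *
print(arm.observe()['moment'])"
```

```text
ee_pos: [573.1, 264.8, 66.1]
contact_force: [-6.4, -5.7, 3.7]
ee_pos: [573.6, 264.9, 65.6]
contact_force: [-9.7, -7.4, 2.3]
ee_pos: [574.0, 265.0, 65.1]
contact_force: [-12.2, -7.1, 4.4]
[-1.64077537  2.60783707  0.64051591]
```

```bash
python3 -m creep '[{"x":0,"y":0.04,"z":0,"wx":0,"wy":0,"wz":0,"hand":0},{"x":0,"y":0,"z":0,"wx":0,"wy":0,"wz":0,"hand":0},{"x":0,"y":0,"z":0,"wx":0,"wy":0,"wz":0,"hand":0}]' | grep -E "ee_pos|contact";  python3 -m creep '[{"x":0,"y":0,"z":0,"wx":0,"wy":0,"wz":0,"hand":0.5},{"x":0,"y":0,"z":0,"wx":0,"wy":0,"wz":0,"hand":0.5},{"x":0,"y":0,"z":0,"wx":0,"wy":0,"wz":0,"hand":0.5},{"x":0,"y":0,"z":-0.4,"wx":0,"wy":0,"wz":0,"hand":0.5},{"x":0,"y":0,"z":-1,"wx":0,"wy":0,"wz":0,"hand":0.5},{"x":0,"y":0,"z":-1,"wx":0,"wy":0,"wz":0,"hand":0.5},{"x":0,"y":0,"z":-0.5,"wx":0,"wy":0,"wz":0,"hand":0.5}]'
python3 - <<'E'
from h import *
W=arm.camera("wrist");T=arm.camera("top");cv2.imwrite("pics/w2.png",W["image"][:,:,::-1]);cv2.imwrite("pics/t2.png",T["image"][:,:,::-1])
print(np.round(W["extrinsics"],3).tolist())
for t,z in [("socket",35),("pivot",63),("clamp_slot",63),("clamp_knob",79)]:
  for n,c in(("w",W),("t",T)):
    for r in arm.spot_point(c,t)[:2]: print(t,n,np.round(r["point"],1),round(r["p"],2),atz(c,r["point"],z).round(1))
E
```

```text
ee_pos: [574.6, 265.1, 64.4]
contact_force: [-16.5, -8.6, 3.4]
t: 12.15
ee_pos: [581.5, 268.1, 217.8]
tcp_rot: [[-0.202, 0.979, 0.006], [0.979, 0.202, 0.003], [0.002, 0.006, -1.0]]
contact_force: [0.3, -0.1, -1.1]
width: 43.1
grip_force: 0.0
[[0.979, 0.195, 0.059, 567.261], [0.204, -0.943, -0.263, 335.686], [0.005, 0.269, -0.963, 361.531], [0.0, 0.0, 0.0, 1.0]]
socket w [251.2 236.1] 0.63 [585.7 196.1  35. ]
socket t [228.6 155.2] 0.64 [574.9 196.1  35. ]
pivot w [253.8 112.1] 0.83 [562.2 330.9  63. ]
clamp_slot w [249. 243.] 0.55 [583.4 199.9  63. ]
clamp_slot t [225.4 147.6] 0.62 [588.9 202.8  63. ]
clamp_knob w [250.9 185.3] 0.74 [572.9 265.4  79. ]
```

View pics/w2.png

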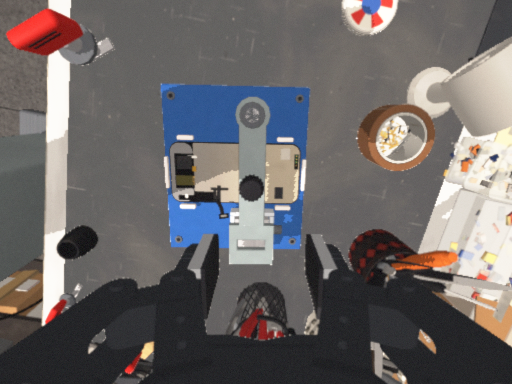

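Arm is closed: arm slot at (251,242) lies over the socket's dark slot. Now to the key in the stand, first back in -x, clear of the pen cup.

```bash
python3 -m creep '[{"x":0.15,"y":-0.72,"z":0,"wx":0,"wy":0,"wz":0,"hand":0.5},{"x":0.15,"y":-0.72,"z":0,"wx":0,"wy":0,"wz":0,"hand":0.5},{"x":0.15,"y":-0.72,"z":0,"wx":0,"wy":0,"wz":0,"hand":0.5},{"x":-0.9,"y":-0.19,"z":0,"wx":0,"wy":0,"wz":0,"hand":0.5},{"x":-0.9,"y":-0.19,"z":0,"wx":0,"wy":0,"wz":0,"hand":0.5},{"x":-0.9,"y":-0.19,"z":0,"wx":0,"wy":0,"wz":0,"hand":0.5},{"x":-0.9,"y":-0.19,"z":0,"wx":0,"wy":0,"wz":0,"hand":0.5},{"x":-0.9,"y":-0.19,"z":0,"wx":0,"wy":0,"wz":0,"hand":0.5}]'; python3 -m creep '[{"x":0,"y":0,"z":0,"wx":0,"wy":0,"wz":-0.97,"hand":0.5},{"x":0,"y":0,"z":0,"wx":0,"wy":0,"wz":-0.97,"hand":0.5},{"x":0,"y":0,"z":0,"wx":0,"wy":0,"wz":-0.97,"hand":0.5},{"x":0,"y":0,"z":0,"wx":0,"wy":0,"wz":-0.97,"hand":0.5},{"x":0,"y":0,"z":0,"wx":0,"wy":0,"wz":-0.97,"hand":0.5},{"x":0,"y":0,"z":0,"wx":0,"wy":0,"wz":-0.97,"hand":0.5},{"x":0,"y":0,"z":0,"wx":0,"wy":0,"wz":-0.97,"hand":0.5},{"x":0,"y":0,"z":0,"wx":0,"wy":0,"wz":-0.97,"hand":0.5}]'
python3 - <<'E'
from h import *
W=arm.camera("wrist");S=arm.camera("scene");cv2.imwrite("pics/w3.png",W["image"][:,:,::-1]);
np.save("w3.npy",{k:W[k] for k in W if k!="image"},allow_pickle=True)
for t,z in [("key_grip",68),("key_stand",0),("key_tip",8)]:
  for n,c in(("w",W),("s",S)):
    for r in arm.spot_point(c,t)[:3]: print(t,n,np.round(r["point"],1),round(r["p"],2),atz(c,r["point"],z).round(1))
E
```

```text
t: 13.65
ee_pos: [468.5, 36.4, 212.1]
tcp_rot: [[-0.203, 0.979, -0.0], [0.979, 0.203, 0.0], [0.0, -0.0, -1.0]]
contact_force: [1.3, 0.1, 0.2]
width: 42.7
grip_force: 0.0
t: 14.65
ee_pos: [468.6, 37.9, 212.0]
tcp_rot: [[-0.832, 0.554, -0.001], [0.554, 0.832, -0.0], [0.0, -0.001, -1.0]]
contact_force: [-0.0, -0.1, 0.9]
width: 42.7
grip_force: 0.0
key_grip w [230.6  85.5] 0.93 [380.9  64.1  68. ]
key_grip w [266.  184.9] 0.9 [473.1  40.6  68. ]
key_grip s [331.9 214.2] 0.71 [357.1  78.1  68. ]
key_grip s [308.5 185.4] 0.67 [463.1  43.3  68. ]
key_stand w [265.7 172.9] 0.89 [475.3  39.7   0. ]
key_stand s [309.3 214.3] 0.65 [468.9  33.9   0. ]
key_tip w [234.4  90.4] 0.66 [380.7  62.    8. ]
key_tip w [264.7 174.5] 0.55 [474.8  38.5   8. ]
key_tip w [299.2  46.4] 0.42 [382.5 141.8   8. ]
key_tip s [180.8 298.3] 0.94 [373.2 353.3   8. ]
key_tip s [306.3 212.5] 0.6 [467.   43.1   8. ]
key_tip s [325.5 241.8] 0.48 [367.5  79.4   8. ]
```

View pics/w3.png

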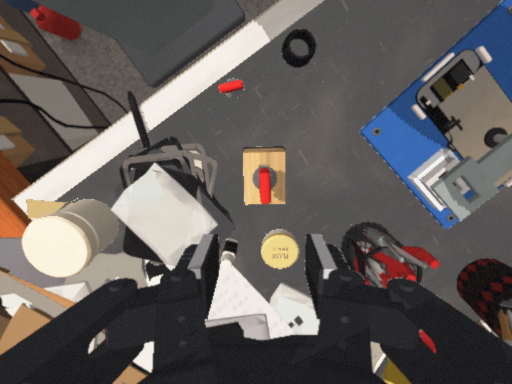

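The key stands in the middle of the stand, handle at (265,185) aligned with tool x; flux tin (280,250), capsule (230,250), small look-alike at (230,86).

```bash
python3 -m creep '[{"x":-0.05,"y":0.08,"z":0.8,"wx":0,"wy":0,"wz":0,"hand":0.5},{"x":0,"y":0,"z":0.8,"wx":0,"wy":0,"wz":0,"hand":0.5},{"x":0,"y":0,"z":0.3,"wx":0,"wy":0,"wz":0,"hand":0.5},{"x":0,"y":0,"z":0,"wx":0,"wy":0,"wz":0,"hand":0.5}]'
python3 - <<'E'
from h import *
W=arm.camera("wrist");cv2.imwrite("pics/w4.png",cv2.resize(W["image"][130:384,130:400,::-1],None,fx=2.3,fy=2.3,interpolation=cv2.INTER_CUBIC))
V=np.load("w3.npy",allow_pickle=True).item()
o=arm.observe();R=o["tcp_rot"]
for t,z,old in [("key_grip",68,(266,184.9)),("key_stand",0,(265.7,172.9))]:
    for r in arm.spot_point(W,t)[:2]:
        a=atz(W,r["point"],z);print(t,np.round(r["point"],1),round(r["p"],2),a.round(1),"tool dx,dy",(R.T@(a-o["ee_pos"])).round(1))
        X,e=tri([ray(W,r["point"]),ray(V,old)]);print(X.round(1),np.round(e,1))
print(o["ee_pos"],proj(W,o["ee_pos"]+R@np.array([0,0,-19])),proj(W,o["ee_pos"]+R@np.array([0,0,32])))
E
```

```text
t: 15.55
ee_pos: [472.8, 39.7, 117.0]
tcp_rot: [[-0.83, 0.557, -0.002], [0.557, 0.83, -0.001], [0.001, -0.001, -1.0]]
contact_force: [1.1, -0.5, 0.5]
width: 42.6
grip_force: 0.0
key_grip [262.2 218.7] 0.7 [474.9  39.6  68. ] tool dx,dy [-1.2  0.5 50.1]
[469.8  42.8  84.4] [0.2 0.2]
key_grip [209.3  73.2] 0.63 [383.  64.  68.] tool dx,dy [ 88.7 -30.5  50. ]
[423.4  76.4 305.3] [6. 6.]
key_stand [260.4 187.8] 0.8 [470.9  40.3   0. ] tool dx,dy [  2.5  -1.1 118.1]
[483.9  33.  -55.6] [1.6 1.6]
[473.58808699  39.86303677 118.05897709] [260.90902806 269.47329996] [261.33908885 227.05921189]
```

View pics/w4.png

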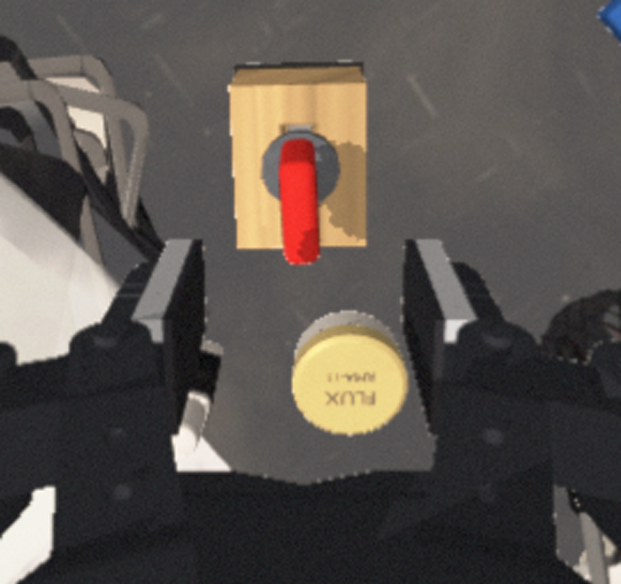

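```bash
python3 -m creep '[{"x":0,"y":0,"z":0.7,"wx":0,"wy":0,"wz":0,"hand":0.5},{"x":0,"y":0,"z":0.5,"wx":0,"wy":0,"wz":0,"hand":0.5},{"x":0,"y":0,"z":0.18,"wx":0,"wy":0,"wz":0,"hand":0.3},{"x":0,"y":0,"z":0,"wx":0,"wy":0,"wz":0,"hand":0.2}]'; python3 -m creep '[{"x":0,"y":0,"z":0,"wx":0,"wy":0,"wz":0,"hand":0},{"x":0,"y":0,"z":0,"wx":0,"wy":0,"wz":0,"hand":0},{"x":0,"y":0,"z":0,"wx":0,"wy":0,"wz":0,"hand":0},{"x":0,"y":0,"z":0,"wx":0,"wy":0,"wz":0,"hand":0}]';python3 - <<'E'
from h import *
W=arm.camera("wrist");cv2.imwrite("pics/w5.png",cv2.resize(W["image"][130:384,130:400,::-1],None,fx=2.3,fy=2.3,interpolation=cv2.INTER_CUBIC))
o=arm.observe();print(o["moment"])
E
```

```text
t: 16.2
ee_pos: [473.6, 39.9, 48.9]
tcp_rot: [[-0.831, 0.557, 0.0], [0.557, 0.831, 0.0], [-0.0, 0.0, -1.0]]
contact_force: [0.4, -0.2, 1.0]
width: 17.6
grip_force: 0.0
t: 16.7
ee_pos: [473.7, 39.5, 49.3]
tcp_rot: [[-0.83, 0.557, 0.001], [0.557, 0.83, 0.0], [-0.001, 0.001, -1.0]]
contact_force: [-3.1, -2.5, 6.1]
width: 9.4
grip_force: 59.6
[-0.6966552   0.612149    0.04040013]
```

View pics/w5.png

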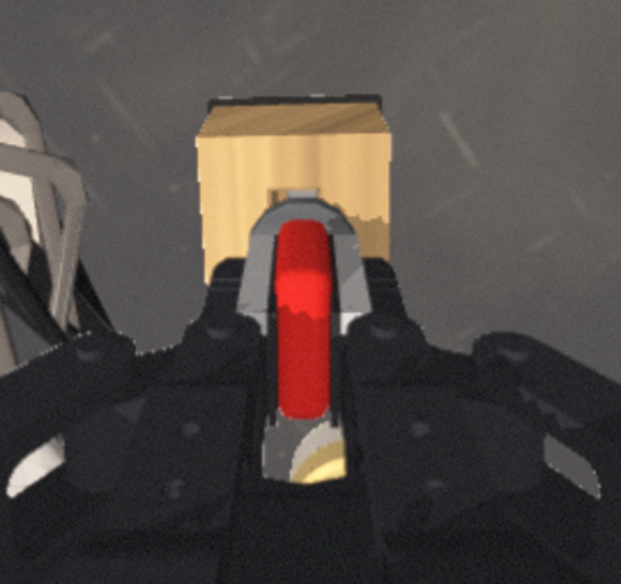

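```bash
python3 - <<'E'
from h import *
T=arm.camera("top");W=arm.camera("wrist");V=np.load("w3.npy",allow_pickle=True).item();U=np.load("w1.npy",allow_pickle=True).item()
o=arm.observe();R=o["tcp_rot"]
for x in(15,-15):
  for z in(-5,-33): print(x,z,(proj(W,o["ee_pos"]+R@np.array([x,0,z]))).round(1),"crop",((proj(W,o["ee_pos"]+R@np.array([x,0,z]))-130)*2.3).round(0))
f=lambda c:(140+c[0]/4,110+c[1]/4)
for c in [(527,105),(575,150),(470,128),(535,0)]: print(c,[atz(T,f(c),z)[:2].round(0).tolist() for z in(60,100,150,200)])
for c in [(470,128),(535,0),(575,150)]: X,e=tri([ray(T,f(c)),ray(V,(437,263))]);print("w3 tip",c,X.round(0),np.round(e,1))
# fixture screw holes, z=12, and slot in w2-like geometry
E
grep -c . h.py
```

```text
15 -5 [259.9 224.4] crop [299. 217.]
15 -33 [259.5 250.4] crop [298. 277.]
-15 -5 [259.9 280.1] crop [299. 345.]
-15 -33 [259.5 316.3] crop [298. 428.]
(527, 105) [[618.0, 91.0], [610.0, 93.0], [600.0, 96.0], [590.0, 99.0]]
(575, 150) [[591.0, 62.0], [584.0, 65.0], [575.0, 69.0], [566.0, 74.0]]
(470, 128) [[604.0, 126.0], [596.0, 126.0], [587.0, 127.0], [577.0, 129.0]]
(535, 0) [[683.0, 87.0], [672.0, 89.0], [659.0, 92.0], [646.0, 95.0]]
w3 tip (470, 128) [591. 127. 129.] [0.2 0.2]
w3 tip (535, 0) [666. 116.  59.] [33.2 33.2]
w3 tip (575, 150) [557.  94. 188.] [23.8 23.8]
19
```

```bash
python3 -m creep '[{"x":0,"y":0,"z":-0.3,"wx":0,"wy":0,"wz":0,"hand":0},{"x":0,"y":0,"z":-0.6,"wx":0,"wy":0,"wz":0,"hand":0},{"x":0,"y":0,"z":-0.8,"wx":0,"wy":0,"wz":0,"hand":0},{"x":0,"y":0,"z":-0.3,"wx":0,"wy":0,"wz":0,"hand":0},{"x":0.594,"y":0.886,"z":0,"wx":0,"wy":0,"wz":0,"hand":0},{"x":0.594,"y":0.886,"z":0,"wx":0,"wy":0,"wz":0,"hand":0},{"x":0.594,"y":0.886,"z":0,"wx":0,"wy":0,"wz":0,"hand":0}]'; python3 -m creep '[{"x":0,"y":0,"z":0,"wx":0,"wy":0,"wz":-0.95,"hand":0},{"x":0,"y":0,"z":0,"wx":0,"wy":0,"wz":-0.95,"hand":0},{"x":0,"y":0,"z":0,"wx":0,"wy":0,"wz":-0.95,"hand":0},{"x":0,"y":0,"z":0,"wx":0,"wy":0,"wz":-0.95,"hand":0},{"x":0,"y":0,"z":0,"wx":0,"wy":0,"wz":-0.95,"hand":0},{"x":0,"y":0,"z":0,"wx":0,"wy":0,"wz":-0.95,"hand":0},{"x":0,"y":0,"z":0,"wx":0,"wy":0,"wz":-0.95,"hand":0},{"x":0,"y":0,"z":0,"wx":0,"wy":0,"wz":-0.95,"hand":0}]'
python3 - <<'E'
from h import *
W=arm.camera("wrist");o=arm.observe();R=o["tcp_rot"];print(o["ee_pos"].round(1),R.round(3).tolist(),o["width"])
np.save("w6.npy",{k:W[k] for k in W},allow_pickle=True);cv2.imwrite("pics/w6.png",W["image"][:,:,::-1])
S=arm.camera("scene");cv2.imwrite("pics/s6.png",S["image"][:,:,::-1])
for t,z in [("clamp_slot",63),("socket",35),("pivot",63),("clamp_knob",79)]:
    for r in arm.spot_point(W,t)[:2]: print(t,np.round(r["point"],1),round(r["p"],2),atz(W,r["point"],z).round(1))
for t in("key_tip","key_grip"):
  for n,c in(("w",W),("s",S)):
    for r in arm.spot_point(c,t)[:3]: print(t,n,np.round(r["point"],1),round(r["p"],2))
z={"key_tip":41,"key_grip":-19}
for t in z: p=o["ee_pos"]+R@np.array([0,0,z[t]]);print(t,"pred",p.round(1),proj(W,p),proj(S,p))
E
```

```text
t: 17.73
ee_pos: [472.8, 201.7, 148.6]
tcp_rot: [[-0.83, 0.557, 0.0], [0.557, 0.83, 0.001], [0.0, 0.0, -1.0]]
contact_force: [0.4, -0.4, -1.0]
width: 9.6
grip_force: 58.7
t: 18.73
ee_pos: [472.8, 200.1, 148.3]
tcp_rot: [[-0.985, -0.172, -0.001], [-0.172, 0.985, 0.0], [0.001, 0.0, -1.0]]
contact_force: [-0.2, 0.5, -0.6]
width: 9.1
grip_force: 58.8
[472.8 200.1 148.3] [[-0.984, -0.176, -0.0], [-0.176, 0.984, -0.0], [0.0, 0.0, -1.0]] 8.853793948801389
clamp_slot [237.3 321.4] 0.72 [584.7 199.1  63. ]
clamp_slot [392.6 320.3] 0.24 [560.  330.9  63. ]
socket [239.4 306.4] 0.87 [589.7 199.8  35. ]
pivot [391.6 319.2] 0.94 [559.1 329.7  63. ]
key_tip w [119.4  47.6] 0.87
key_tip w [445.3 119.4] 0.7
key_tip w [259.9 220.2] 0.61
key_tip s [177.  298.5] 0.78
key_tip s [329.  241.2] 0.59
key_grip w [261.1 267.2] 0.8
key_grip w [94.8 38.6] 0.76
key_grip s [330.5 218.5] 0.73
key_grip s [169.6 251.5] 0.65
key_grip s [187.3 224.4] 0.54
key_tip pred [472.8 200.1 107.3] [260.46476771 219.48565064] [232.43421283 186.60355483]
key_grip pred [472.9 200.1 167.3] [259.92501287 266.05559116] [230.969816   153.66772294]
```

View pics/w6.png

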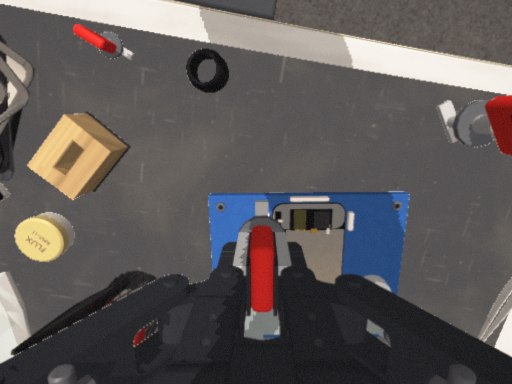

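Key held, T-head tip visible at (260,208) just where the geometry predicts; fixture edge (209,193)–(408,193) is parallel to the tool's y. Moving over the slot.

```bash
python3 -m creep '[{"x":-0.729,"y":-0.135,"z":0,"wx":0,"wy":0,"wz":0,"hand":0},{"x":-0.729,"y":-0.135,"z":0,"wx":0,"wy":0,"wz":0,"hand":0},{"x":-0.729,"y":-0.135,"z":0,"wx":0,"wy":0,"wz":0,"hand":0},{"x":0,"y":0,"z":0.3,"wx":0,"wy":0,"wz":0,"hand":0},{"x":0,"y":0,"z":0.3,"wx":0,"wy":0,"wz":0,"hand":0},{"x":0,"y":0,"z":0.1,"wx":0,"wy":0,"wz":0,"hand":0},{"x":0,"y":0,"z":0,"wx":0,"wy":0,"wz":0,"hand":0}]'
python3 - <<'E'
from h import *
V=np.load("w6.npy",allow_pickle=True).item()
for a,b,z in [((209,193),(408,193),12),((219,207),(398,206),12)]:
    d=atz(V,b,z)-atz(V,a,z);print("fixture angle",-np.degrees(np.arctan2(d[0],d[1])),np.linalg.norm(d))
W=arm.camera("wrist");o=arm.observe();R=o["tcp_rot"];print(o["ee_pos"].round(1),R.round(3).tolist(),o["width"])
cv2.imwrite("pics/w7.png",cv2.resize(W["image"][130:330,160:400,::-1],None,fx=3,fy=3,interpolation=cv2.INTER_CUBIC))
for t,z in [("clamp_slot",63),("socket",35),("pivot",63),("clamp_knob",79)]:
    for r in arm.spot_point(W,t)[:2]: print(t,np.round(r["point"],1),round(r["p"],2),atz(W,r["point"],z).round(1))
for q in [(13,4,41),(13,-4,41),(14.5,5.5,None),(14.5,-5.5,None)]:
    p=o["ee_pos"]+R@np.array([q[0],q[1],q[2] or 0]); 
    if q[2] is None: p[2]=63
    print(q,((proj(W,p)-[160,130])*3).round(0))
E
```

```text
t: 20.1
ee_pos: [583.5, 198.6, 112.9]
tcp_rot: [[-0.986, -0.169, -0.001], [-0.169, 0.986, -0.0], [0.001, 0.0, -1.0]]
contact_force: [0.5, 0.4, -0.3]
width: 9.2
grip_force: 58.8
fixture angle 9.98307084631002 186.4160780428951
fixture angle 10.332740994414364 169.75610841956694
[583.9 198.6 113.6] [[-0.986, -0.169, -0.0], [-0.169, 0.986, 0.0], [0.0, 0.0, -1.0]] 9.16809159244422
clamp_slot [261.2 215.6] 0.81 [583.9 199.1  63. ]
socket [263.4 206.7] 0.85 [586.4 201.2  35. ]
pivot [462.6 217. ] 0.96 [562.1 330.1  63. ]
clamp_knob [370.3 222.9] 0.65 [571.6 264.7  79. ]
(13, 4, 41) [320. 213.]
(13, -4, 41) [282. 213.]
(14.5, 5.5, None) [327. 194.]
(14.5, -5.5, None) [276. 193.]
```

View pics/w7.png

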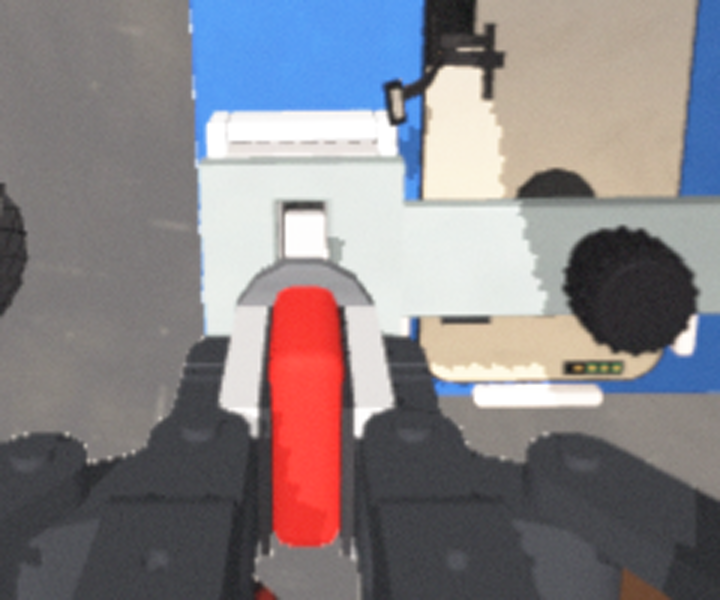

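The slot's edges are at crop columns 275–328, its far edge at row 200; the T-head shows at columns 284–327, its end at row 208: head sits slightly to +x,+y of the slot's centre. Refining numerically.

Run:
```python
from h import *
W=arm.camera("wrist");o=arm.observe();R=o["tcp_rot"];np.save("w7.npy",W,allow_pickle=True)
g=W["image"].astype(int)
print("rows 190-220, cols 248-274 (green)")
for r in range(192,220): print(r,g[r,248:276,1])
for x,y,z in [(13,0,41),(12,0,41),(13,4,35),(13,-4,35),(13,4,41),(13,-4,41)]:
  print("head",x,y,z,proj(W,o["ee_pos"]+R@np.array([x,y,z])).round(1))
for x,y in [(14.5,0),(12,0),(14.5,5.5),(14.5,-5.5),(23,0),(22,0)]:
  p=o["ee_pos"]+R@np.array([x,y,0]);p[2]=63;q=p.copy();q[2]=55;print("slot",x,y,proj(W,p).round(1),"z55",proj(W,q).round(1))
```

```text
rows 190-220, cols 248-274 (green)
192 [237 237 236 237 236 237 239 237 238 237 237 237 237 236 236 237 237 237
 236 235 235 235 236 235 234 235 234 235]
193 [236 237 236 234 231 230 231 230 231 227 227 230 228 228 227 228 229 229
 230 230 231 229 231 233 236 235 234 236]
194 [237 237 237 216 201 200 192 192 189 173 167 172 167 170 172 173 174 176
 180 181 221 220 220 232 235 235 235 237]
195 [239 239 236 207 184 193 141 101  93  85  84  91  93  85  85  83  94  97
  94 112 178 199 214 230 235 235 236 238]
196 [238 237 235 208 170 184 127  74  56  58  57  74  74  70  70  64  72  74
  74  91 169 197 209 232 236 235 236 236]
197 [238 239 236 206 167 184 126  70  57  50  56  68  73  75  73  73  76  76
  72  90 171 195 209 231 235 236 237 237]
198 [238 238 236 205 169 185 126  70  54  53  56  58  62  71  74  69  73  76
  75  91 173 197 210 230 236 236 235 236]
199 [238 238 235 207 167 181 134  83  79  80  82  83  83  90  94  92  98  94
  91 100 171 195 211 231 236 235 236 237]
200 [239 237 235 205 165 179 138 143 171 176 176 174 177 182 181 182 185 182
 177 148 175 196 210 232 236 237 235
[... 1993 characters left out ...]
28 127 130 132 151 172 221 233 235]
218 [229 193 184 145 129 129 136 153 156 155 156 159 156 153 154 157 154 154
 154 148 133 123 119 120 140 198 228 233]
219 [178 145 135 130 132 152 167 167 167 167 168 167 167 167 167 165 167 165
 166 163 165 154 133 119 117 132 156 202]
head 13 0 41 [260.4 199.7]
head 12 0 41 [260.4 201.2]
head 13 4 35 [267.  202.5]
head 13 -4 35 [253.7 202.5]
head 13 4 41 [266.8 199.7]
head 13 -4 41 [254.  199.7]
slot 14.5 0 [260.4 193.1] z55 [260.5 190. ]
slot 12 0 [260.4 196.8] z55 [260.5 193.5]
slot 14.5 5.5 [268.9 193.1] z55 [268.6 190. ]
slot 14.5 -5.5 [252.  193.1] z55 [252.4 190. ]
slot 23 0 [260.4 180.4] z55 [260.5 177.7]
slot 22 0 [260.4 181.9] z55 [260.5 179.2]
```

```bash
python3 -m creep '[{"x":-0.02,"y":0,"z":0.1,"wx":0,"wy":0,"wz":0,"hand":0},{"x":0,"y":0,"z":0.1,"wx":0,"wy":0,"wz":0,"hand":0},{"x":0,"y":0,"z":0.06,"wx":0,"wy":0,"wz":0,"hand":0},{"x":0,"y":0,"z":0,"wx":0,"wy":0,"wz":0,"hand":0}]' | grep -E "ee_pos|contact"; python3 -m creep '[{"x":0,"y":0,"z":0.08,"wx":0,"wy":0,"wz":0,"hand":0},{"x":0,"y":0,"z":0,"wx":0,"wy":0,"wz":0,"hand":0}]' | grep -E "ee_pos|contact"; python3 -m creep '[{"x":0,"y":0,"z":0.08,"wx":0,"wy":0,"wz":0,"hand":0},{"x":0,"y":0,"z":0,"wx":0,"wy":0,"wz":0,"hand":0}]' | grep -E "ee_pos|contact"; python3 -c "
from h import *
o=arm.observe();print(o['t'],o['moment'],o['width'])"
```

```text
ee_pos: [585.0, 198.4, 99.7]
contact_force: [0.3, 0.5, -1.7]
ee_pos: [585.1, 198.4, 95.9]
contact_force: [0.2, -0.0, -0.2]
ee_pos: [585.1, 198.4, 91.8]
contact_force: [-0.5, -0.4, -0.6]
21.4 [-0.01150251 -0.02235186  0.02029111] 9.242152573352723
```

```bash
python3 -m creep '[{"x":0,"y":0,"z":0.09,"wx":0,"wy":0,"wz":0,"hand":0},{"x":0,"y":0,"z":0.09,"wx":0,"wy":0,"wz":0,"hand":0},{"x":0,"y":0,"z":0,"wx":0,"wy":0,"wz":0,"hand":0}]' | grep -E "ee_pos|contact"; python3 -m creep '[{"x":0,"y":0,"z":0.06,"wx":0,"wy":0,"wz":0,"hand":0},{"x":0,"y":0,"z":0,"wx":0,"wy":0,"wz":0,"hand":0}]' | grep -E "ee_pos|contact"; python3 -m creep '[{"x":0,"y":0,"z":0.06,"wx":0,"wy":0,"wz":0,"hand":0},{"x":0,"y":0,"z":0,"wx":0,"wy":0,"wz":0,"hand":0}]' | grep -E "ee_pos|contact"; python3 -c "
from h import *
o=arm.observe();print(o['t'],o['moment'],o['width'])"
```

```text
ee_pos: [584.9, 198.4, 82.6]
contact_force: [-0.0, -0.1, -0.7]
ee_pos: [585.2, 198.5, 80.0]
contact_force: [0.4, 0.4, -0.1]
ee_pos: [585.2, 198.4, 77.0]
contact_force: [0.2, 0.0, 0.4]
22.275 [-0.01165232  0.01343931  0.0026655 ] 9.382290134886608
```

```bash
for k in 1; do python3 -m creep '[{"x":0,"y":0,"z":0.04,"wx":0,"wy":0,"wz":0,"hand":0},{"x":0,"y":0,"z":0,"wx":0,"wy":0,"wz":0,"hand":0}]' | grep -E "ee_pos|contact"; python3 -m creep '[{"x":0,"y":0,"z":0.04,"wx":0,"wy":0,"wz":0,"hand":0},{"x":0,"y":0,"z":0,"wx":0,"wy":0,"wz":0,"hand":0}]' | grep -E "ee_pos|contact"; python3 -m creep '[{"x":0,"y":0,"z":0.04,"wx":0,"wy":0,"wz":0,"hand":0},{"x":0,"y":0,"z":0,"wx":0,"wy":0,"wz":0,"hand":0}]' | grep -E "ee_pos|contact"; done; python3 -c "
from h import *
o=arm.observe();print(o['t'],o['moment'],o['width'])"
```

```text
ee_pos: [585.5, 198.5, 75.3]
contact_force: [1.0, 0.2, 1.5]
ee_pos: [585.4, 198.5, 73.3]
contact_force: [-0.1, -0.5, 1.2]
ee_pos: [585.5, 198.5, 71.4]
contact_force: [0.3, -0.9, 3.0]
23.025 [-0.07913128 -0.03158527 -0.00147195] 9.510288617423189
```

```bash
for k in 1; do python3 -m creep '[{"x":0,"y":0,"z":0.04,"wx":0,"wy":0,"wz":0,"hand":0},{"x":0,"y":0,"z":0,"wx":0,"wy":0,"wz":0,"hand":0}]' | grep -E "ee_pos|contact"; python3 -m creep '[{"x":0,"y":0,"z":0.04,"wx":0,"wy":0,"wz":0,"hand":0},{"x":0,"y":0,"z":0,"wx":0,"wy":0,"wz":0,"hand":0}]' | grep -E "ee_pos|contact"; python3 -m creep '[{"x":0,"y":0,"z":0.04,"wx":0,"wy":0,"wz":0,"hand":0},{"x":0,"y":0,"z":0,"wx":0,"wy":0,"wz":0,"hand":0}]' | grep -E "ee_pos|contact"; done; python3 -c "
from h import *
o=arm.observe();print(o['t'],o['moment'],o['width'])"
```

```text
ee_pos: [585.5, 198.5, 69.3]
contact_force: [0.1, -0.4, 3.9]
ee_pos: [585.5, 198.5, 67.3]
contact_force: [0.1, -1.0, 3.8]
ee_pos: [585.5, 198.5, 65.3]
contact_force: [0.4, -0.7, 4.8]
23.775 [-0.23207794 -0.07439044 -0.00487151] 9.104929482171855
```

```bash
for k in 1; do python3 -m creep '[{"x":0,"y":0,"z":0.03,"wx":0,"wy":0,"wz":0,"hand":0},{"x":0,"y":0,"z":0,"wx":0,"wy":0,"wz":0,"hand":0}]' | grep -E "ee_pos|contact"; python3 -m creep '[{"x":0,"y":0,"z":0.03,"wx":0,"wy":0,"wz":0,"hand":0},{"x":0,"y":0,"z":0,"wx":0,"wy":0,"wz":0,"hand":0}]' | grep -E "ee_pos|contact"; python3 -m creep '[{"x":0,"y":0,"z":0.03,"wx":0,"wy":0,"wz":0,"hand":0},{"x":0,"y":0,"z":0,"wx":0,"wy":0,"wz":0,"hand":0}]' | grep -E "ee_pos|contact"; done; python3 -c "
from h import *
o=arm.observe();print(o['t'],o['moment'],o['width'])"
```

```text
ee_pos: [585.5, 198.4, 64.0]
contact_force: [0.6, -1.5, 6.3]
ee_pos: [585.5, 198.5, 62.5]
contact_force: [0.6, -1.1, 6.8]
ee_pos: [585.7, 198.5, 61.9]
contact_force: [-3.4, -1.6, 12.0]
24.525 [-0.42979753  0.55026664  0.02163252] 9.05890267504833
```

```bash
python3 -m creep '[{"x":0,"y":0,"z":0,"wx":0,"wy":0,"wz":0.5,"hand":0},{"x":0,"y":0,"z":0,"wx":0,"wy":0,"wz":0.5,"hand":0},{"x":0,"y":0,"z":0,"wx":0,"wy":0,"wz":0.5,"hand":0},{"x":0,"y":0,"z":0,"wx":0,"wy":0,"wz":0.5,"hand":0}]' ; python3 -c "
from h import *
o=arm.observe();print(o['t'],o['moment'],o['width'])"
```

```text
t: 25.02
ee_pos: [585.8, 198.8, 61.9]
tcp_rot: [[-0.999, 0.032, 0.001], [0.032, 0.999, 0.001], [-0.001, 0.001, -1.0]]
contact_force: [-1.8, -0.8, 10.8]
width: 9.0
grip_force: 60.6
25.025 [-0.15930436  0.39286064  0.08301688] 8.991504675458339
```

Turned 11.5° freely, torque small (0.08 N m). Continuing the quarter turn.

```bash
python3 -m creep '[{"x":0,"y":0,"z":0,"wx":0,"wy":0,"wz":0.7,"hand":0},{"x":0,"y":0,"z":0,"wx":0,"wy":0,"wz":0.7,"hand":0},{"x":0,"y":0,"z":0,"wx":0,"wy":0,"wz":0.7,"hand":0},{"x":0,"y":0,"z":0,"wx":0,"wy":0,"wz":0.7,"hand":0}]' ; python3 -c "
from h import *
o=arm.observe();print(o['t'],o['moment'],o['width'])"; python3 -m creep '[{"x":0,"y":0,"z":0,"wx":0,"wy":0,"wz":0.7,"hand":0},{"x":0,"y":0,"z":0,"wx":0,"wy":0,"wz":0.7,"hand":0},{"x":0,"y":0,"z":0,"wx":0,"wy":0,"wz":0.7,"hand":0},{"x":0,"y":0,"z":0,"wx":0,"wy":0,"wz":0.7,"hand":0}]' ; python3 -c "
from h import *
o=arm.observe();print(o['t'],o['moment'],o['width'])"
```

```text
t: 25.52
ee_pos: [585.8, 199.1, 61.9]
tcp_rot: [[-0.952, 0.308, 0.001], [0.308, 0.952, 0.001], [-0.001, 0.001, -1.0]]
contact_force: [-1.3, -0.7, 10.2]
width: 8.8
grip_force: 60.5
25.525 [-0.05191185  0.3535771   0.02965327] 8.821061158360818
t: 26.02
ee_pos: [585.8, 199.2, 61.9]
tcp_rot: [[-0.829, 0.559, 0.001], [0.559, 0.829, 0.001], [-0.0, 0.002, -1.0]]
contact_force: [-1.8, -0.8, 10.0]
width: 9.4
grip_force: 60.5
26.025 [-0.0132691   0.33036129 -0.01705017] 9.449571078864912
```

```bash
python3 -m creep '[{"x":0,"y":0,"z":0,"wx":0,"wy":0,"wz":0.7,"hand":0},{"x":0,"y":0,"z":0,"wx":0,"wy":0,"wz":0.7,"hand":0},{"x":0,"y":0,"z":0,"wx":0,"wy":0,"wz":0.7,"hand":0},{"x":0,"y":0,"z":0,"wx":0,"wy":0,"wz":0.7,"hand":0}]' | grep -E "contact"; python3 -c "
from h import *
o=arm.observe();print(o['t'],o['moment'],o['width'])"; python3 -m creep '[{"x":0,"y":0,"z":0,"wx":0,"wy":0,"wz":0.75,"hand":0},{"x":0,"y":0,"z":0,"wx":0,"wy":0,"wz":0.75,"hand":0},{"x":0,"y":0,"z":0,"wx":0,"wy":0,"wz":0.75,"hand":0},{"x":0,"y":0,"z":0,"wx":0,"wy":0,"wz":0.75,"hand":0},{"x":0,"y":0,"z":0,"wx":0,"wy":0,"wz":0.75,"hand":0},{"x":0,"y":0,"z":0,"wx":0,"wy":0,"wz":0.75,"hand":0},{"x":0,"y":0,"z":0,"wx":0,"wy":0,"wz":0.75,"hand":0},{"x":0,"y":0,"z":0,"wx":0,"wy":0,"wz":0,"hand":0}]' ; python3 -c "
from h import *
o=arm.observe();print(o['t'],o['moment'],o['width'])"
```

```text
contact_force: [-1.4, -0.1, 11.1]
26.525 [-0.04550267  0.33957146  0.05995295] 9.075997227819515
t: 27.52
ee_pos: [585.9, 199.0, 61.9]
tcp_rot: [[-0.173, 0.985, 0.001], [0.985, 0.173, 0.001], [0.001, 0.001, -1.0]]
contact_force: [-0.9, -0.8, 10.9]
width: 9.3
grip_force: 60.6
27.525 [-0.12483595  0.44226794  0.02795953] 9.28604554209989
```

```bash
python3 -m creep '[{"x":0,"y":0,"z":-0.03,"wx":0,"wy":0,"wz":0,"hand":0},{"x":0,"y":0,"z":-0.02,"wx":0,"wy":0,"wz":0,"hand":0},{"x":0,"y":0,"z":0,"wx":0,"wy":0,"wz":0,"hand":0}]' | grep -E "ee_pos|contact"; python3 -m creep '[{"x":0,"y":0,"z":-0.025,"wx":0,"wy":0,"wz":0,"hand":0},{"x":0,"y":0,"z":0,"wx":0,"wy":0,"wz":0,"hand":0}]' | grep -E "ee_pos|contact"; python3 -m creep '[{"x":0,"y":0,"z":-0.02,"wx":0,"wy":0,"wz":0,"hand":0},{"x":0,"y":0,"z":0,"wx":0,"wy":0,"wz":0,"hand":0}]' | grep -E "ee_pos|contact"; python3 -m creep '[{"x":0,"y":0,"z":-0.02,"wx":0,"wy":0,"wz":0,"hand":0},{"x":0,"y":0,"z":0,"wx":0,"wy":0,"wz":0,"hand":0}]' | grep -E "ee_pos|contact"; python3 -c "
from h import *
o=arm.observe();print(o['t'],o['moment'],o['width'])"
```

```text
ee_pos: [585.7, 198.9, 63.7]
contact_force: [0.1, 0.2, 6.0]
ee_pos: [585.6, 198.9, 64.9]
contact_force: [0.6, 0.5, 5.7]
ee_pos: [585.5, 198.9, 65.7]
contact_force: [1.1, 1.2, 5.2]
ee_pos: [585.3, 198.8, 66.6]
contact_force: [0.5, 1.9, 6.0]
28.65 [ 0.37312889 -0.15712556 -0.04558396] 9.002713184930075
```

```bash
python3 -m creep '[{"x":0,"y":0,"z":-0.02,"wx":0,"wy":0,"wz":0,"hand":0},{"x":0,"y":0,"z":0,"wx":0,"wy":0,"wz":0,"hand":0}]' | grep -E "ee_pos|contact"; python3 -m creep '[{"x":0,"y":0,"z":-0.02,"wx":0,"wy":0,"wz":0,"hand":0},{"x":0,"y":0,"z":0,"wx":0,"wy":0,"wz":0,"hand":0}]' | grep -E "ee_pos|contact"; python3 -c "
from h import *
o=arm.observe();print(o['t'],o['moment'],o['width'])"
```

```text
ee_pos: [585.2, 198.8, 67.4]
contact_force: [0.6, 2.0, 3.2]
ee_pos: [585.0, 198.8, 67.6]
contact_force: [4.4, 2.9, -6.4]
29.15 [ 0.7866114  -0.98529501 -0.02634399] 9.064428425499027
```

```bash
python3 -m creep '[{"x":0,"y":0,"z":0.015,"wx":0,"wy":0,"wz":0,"hand":0},{"x":0,"y":0,"z":0,"wx":0,"wy":0,"wz":0,"hand":0}]' | grep -E "ee_pos|contact"; python3 -m creep '[{"x":0,"y":0,"z":0,"wx":0,"wy":0,"wz":0,"hand":0.35},{"x":0,"y":0,"z":0,"wx":0,"wy":0,"wz":0,"hand":0.35},{"x":0,"y":0,"z":0,"wx":0,"wy":0,"wz":0,"hand":0.35},{"x":0,"y":0,"z":-0.3,"wx":0,"wy":0,"wz":0,"hand":0.35},{"x":0,"y":0,"z":-0.8,"wx":0,"wy":0,"wz":0,"hand":0.35},{"x":0,"y":0,"z":-0.8,"wx":0,"wy":0,"wz":0,"hand":0.35},{"x":0,"y":0,"z":0,"wx":0,"wy":0,"wz":0,"hand":0.35}]'
python3 - <<'E'
from h import *
W=arm.camera("wrist");S=arm.camera("scene");o=arm.observe()
a=cv2.resize(W["image"][60:384,140:400],(400,498),interpolation=cv2.INTER_CUBIC);b=cv2.resize(S["image"][140:300,120:250],(400,498),interpolation=cv2.INTER_CUBIC)
cv2.imwrite("pics/w8.png",np.hstack([a,b])[:,:,::-1])
for r in arm.spot_point(W,"key_grip")[:3]: print(np.round(r["point"],1),round(r["p"],2))
for x in (-15,0,15):
    c=np.array([np.sin(np.radians(10)),-np.cos(np.radians(10))]);p=[585+c[0]*x,198.8+c[1]*x,100];print(x,proj(W,p),"crop",((proj(W,p)-[140,60])*[400/260,498/324]).round())
E
```

```text
ee_pos: [585.1, 198.7, 67.5]
contact_force: [2.7, 3.8, -2.5]
t: 30.28
ee_pos: [587.7, 198.6, 167.8]
tcp_rot: [[-0.174, 0.985, 0.007], [0.985, 0.174, 0.003], [0.002, 0.007, -1.0]]
contact_force: [0.6, -1.9, 0.5]
width: 29.8
grip_force: 0.0
[ 21.4 289.1] 0.75
[256.5 200. ] 0.6
-15 [256.67097561 186.75867951] crop [179. 195.]
0 [256.72880405 206.99288061] crop [180. 226.]
15 [256.78392574 226.50894491] crop [180. 256.]
```

View pics/w8.png

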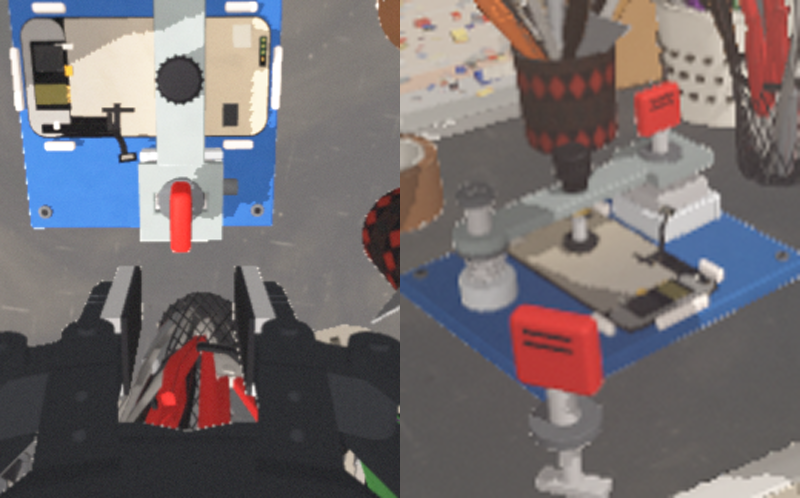

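The key's handle stands upright along the arm at (180,215). The arm is down with its foot on the display, and the display lies unmoved between its stops.

```bash
python3 -c "
from h import *
print(arm.job_done())"
```

```text
the job is handed in; nothing more can be done
None
```

The display is clamped and the job handed in at about 30 s: the arm is closed against its stop, and the middle-sized T-key is bottomed, turned a quarter turn, locked, released and upright; no verdict was returned.

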